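# Close and lock the shutter of a bench hot stage

### The arm

A 6-joint arm with a two-finger parallel gripper is mounted at the origin on the work surface. World frame = base frame: x ahead of the robot, y to its left, z up, the work surface at z = 0. Lengths are in m, angles in rad, forces in N, time in s.
With the tool pointing down it reaches from about 0.3 to 0.875 m from the base axis. Payload 6.4 kg.
Tool frame: the origin (TCP) lies midway between the tips of the shut fingers; the grasp point (between the pads) lies 19 mm behind it (ctrl.pinch_z is the distance from the TCP to the grasp point, in m); z points along the fingers, y is the line along which they close (so a half turn about z gives the same grasp; the last joint's range is limited). The gripper opens to 88 mm and grips with 3 to 60 N. Pads are 18 mm wide; open, the fingers measure 123 mm over their backs; the gripper's body (75 mm by 187 mm) begins 45 mm behind the grasp point.
Start: joints at [0.991, 0.181, 1.607, -0, 1.354, -0.206], TCP at [0.21, 0.535, 0.239] pointing down, gripper open.
Joint ranges: [-2.99, 2.99], [-0.89, 2.07], [0.3, 2.58], [-1.14, 4.28], [0, 2.63], [-3.12, 3.12]. Speed limits (rad/s): [2.57, 2.57, 3.01, 3.14, 3.14, 3.14].

### API

Orientations are given as a unit quaternion [w, x, y, z].
In Python, from workcell import ctrl gives the robot as it stands.
- The arm moves only by the shell command python3 -m inch 'ROWS' [OPENING]. ROWS is JSON, one flat list of numbers, 6 for each row, row after row: the shift along the tool's x, y, z in mm, then the turn, a rotation vector about the tool's x, y, z in degrees. In form: [x, y, z, wx, wy, wz, x, y, z, wx, wy, wz, ...]. A call has 1 to 8 rows; each row is the pose to reach, as a shift and turn from the pose commanded when the call began, along the tool's axes at that moment; what a row does not reach only later rows make up. A row lasts 1/8 s, in which the tool goes at most 62.5 mm and 10.7 degrees, less where a joint would pass 70% of its speed; a pose out of reach is approached as far as the arm can. A call with a gripper value outside its range is refused whole. OPENING is the opening, from -1 (shut) to 1 (fully open), so that 0 is half open, set as the call begins (- or left out, the last holds). The fingers move at their own pace and stop on an object; the grip force is fixed at half the most. Time passes only in rows, so rows that repeat a pose let the fingers close. It gives the time, the measured TCP pose, the force, the opening and the grip force at its end, in the units of the state.
- ctrl.read_state(): the state, without advancing time (a new reading comes with each control period).
- ctrl.grab_frame(name): name is "side" or "top"; returns a dict with "frame" (420x560x3 uint8, red, green, blue), "depth" (420x560 float32, m along the optical axis (not along the pixel's ray), 0 where there is no reading), "vertical_fov" (degrees; the focal length in pixels is half the picture's height over the tangent of half this angle, whatever the lens; pixels are square), "cx", "cy" (the principal point, pixels), "dist_coeffs" ([k1, k2, p1, p2, k3] as OpenCV has them; the pictures are not rectified), "origin" and "rotation" of the camera in the world. Camera axes: x right, y down, z forward; pixel columns grow to the right and rows downward; lengths in m; the calibration is good to about 2 mm. A picture is of the moment at which its call begins.
- ctrl.job_done(): hands the job in; it is judged then, once.
Trained networks look in a picture, given as the dict that the camera call returned (one of the last four; its "shot" number tells which), for a name from the list of things; names that differ only in an ending like _2 or _b are one class to them, and where a whole thing is asked for, a point or a joint stands for the part that bears it (a point fixed in the world has none). Each returns a list of dicts, best first, with "conf" (0 to 1); they miss things now and then, are a little off and sometimes report something else, mostly with a low value. They report only what shows in the picture. A call takes as long as a camera call.
- ctrl.search_frame(thing, picture): "point" ([x, y, z] in m, in world coordinates, good to about 4 mm: the middle of the surface that is visible of it).
The state is a dict: "clock": time; "joints": joint angles; "qd": joint speeds; "joint_torque": joint torques, N m; "tool_pos": TCP position; "ee_rot": TCP orientation; "ft_force": force on the tool from outside, world axes, zero at the start; "ft_torque": the same for the moment, N m; "finger_gap": finger opening in m; "finger_force": force on a finger pad.
Only numpy, scipy, OpenCV 4.12 (cv2) and the standard library are available. Lean on these libraries where they do the work, as an engineer would, in place of code of your own. Each camera call takes 0.05 s, during which the arm holds its last target. There are 200 camera calls.

### The job

Close the shutter of the hot stage on the bench: with your fingertips push its black knob along the L-shaped slot to the corner, then round the corner and to the very end of the short leg, where the shutter is locked, and take your hand away. Only push the knob sideways: do not lift it. Leave the crucible, the jar, the tray and the wrench where they are.

Things in the scene. Friction and masses are not known exactly. Their poses are not given: they have to be found in the camera images.
- stage: Hot stage: fixed low instrument box, grey cover, 240 (x) x 200 (y) x 90 mm high, on the bench at any place and yaw. Origin: centre of its underside; z up. The flat cover (90 mm up) has an L-shaped slot, 14 mm wide: long leg 90 mm along the stage's +x, then short leg 50 mm along its +y. Also a square 50 mm mouth (centre x 75, y 0; rim 2 mm high).
- slot_start (a point): Point on the cover's surface, on the centre line of the slot, at the open end of the long leg (stage x -75, y -30, z 90 mm). Axes parallel to the stage's.
- slot_corner (a point): Same, at the corner of the slot (stage x 15, y -30, z 90 mm).
- slot_end (a point): Same, at the end of the short leg, the locked place (stage x 15, y 20, z 90 mm).
- knob_mid (a point): Centre of the knob, 24 mm above the cover: upright, black, round, 26 mm diameter, from 3 to 45 mm above the cover, on an 11 mm pin that runs in the slot (1.5 mm play each side) and takes the shutter under the cover along. Slides stiffly (1.5 N plus 8 N per m/s), stays where left, stops at the slot's ends. Starts in the first third of the long leg.
- shutter (a joint): Travel of shutter and knob along the long leg (stage +x), m: 0 at slot_start, about 0.09 at the corner; the mouth is then covered. The pin can turn into the short leg only from 0.0885 up.
- cross (a joint): Travel of the knob along the short leg (stage +y), m: 0 in the long leg, about 0.05 at the locked end. The slot's edges keep it at 0 +-0.0015 until the corner.
- knob (a joint): How far the knob is pulled up on its pin, m: 0 at rest, at most 0.02; its own weight and a light spring (1.2 N and more) draw it down.
- crucible: Bystander: lidded white ceramic crucible, 30 mm diameter, 36 mm high, standing loose on the stage's cover, near its -x, +y corner (stage x -90 to -45, y 65 to 80 mm). Origin: centre of its underside.
- jar: Bystander: sample jar with a screw cap, 42 mm diameter, 58 mm high, on the bench at the stage's -y side. Origin: centre of its underside.
- tray: Bystander: small open grey plastic tray, 75 x 55 x 28 mm, on the bench at the stage's -y side. Origin: centre of its underside.
- wrench: Bystander: steel wrench lying on the bench at the stage's +y side.

How it is judged:
By the outcome, as a careful person would: the job done as asked, in the order asked, and still so for the second after the job is handed in, with the robot touching nothing.
It also fails if it takes over 45 s, if anything falls off the work surface, if the arm or the gripper's body presses on something with over 40 N, if the wrist force passes 120 N, or if a joint passes its speed limit or range.

## Working session

There is one attempt and no reset: what is moved stays moved. The work goes in short steps, Python scripts to look and compute and a shell command to move; the robot and the scene stay as the last step left them, time stands still between calls to the robot, and variables do not carry over. Pictures are saved under pics/ and viewed, at most 10 in all, crops included, and the job is handed in when it is done.

```bash
mkdir -p pics; cat > h.py <<'E'
import numpy as np, cv2
from workcell import ctrl
def save(p,n): cv2.imwrite(f'pics/{n}.png',p['frame'][:,:,::-1])
def cloud(p):
    h,w=p['depth'].shape; f=h/2/np.tan(np.radians(p['vertical_fov'])/2)
    K=np.array([[f,0,p['cx']],[0,f,p['cy']],[0,0,1]])
    u,v=np.meshgrid(np.arange(w,dtype=float),np.arange(h,dtype=float))
    q=cv2.undistortPoints(np.stack([u.ravel(),v.ravel()],1)[:,None],K,np.array(p['dist_coeffs'],float))[:,0]
    d=p['depth'].ravel()[:,None]
    P=np.hstack([q*d,d])@np.array(p['rotation']).T+np.array(p['origin'])
    P[d[:,0]==0]=np.nan
    return P.reshape(h,w,3)
E
python3 - <<'E'
from h import *
np.set_printoptions(precision=4,suppress=True)
for n in('top','side'):
    p=ctrl.grab_frame(n); save(p,n+'0'); np.save(n+'0.npy',cloud(p))
    print(n,p['origin'])
    for t in('stage','slot_start','slot_corner','slot_end','knob_mid','crucible','jar','tray','wrench'):
        print(t,[(np.round(r['point'],4),round(r['conf'],2)) for r in ctrl.search_frame(t,p)[:2]])
print(ctrl.read_state())
E
```

```text
Traceback (most recent call last):
  File "h.py", line 10, in cloud
    P=np.hstack([q*d,d])@np.array(p['rotation']).T+np.array(p['origin'])
      ~~~~~~~~~~~~~~~~~~^~~~~~~~~~~~~~~~~~~~~~~~~~
ValueError: matmul: Input operand 1 has a mismatch in its core dimension 0, with gufunc signature (n?,k),(k,m?)->(n?,m?) (size 4 is different from 3)
```

Rotation is a quaternion.

```bash
sed -i "s/np.array(p\['rotation'\]).T/Rotation.from_quat(p['rotation'],scalar_first=True).as_matrix().T/; 1a from scipy.spatial.transform import Rotation" h.py
python3 - <<'E'
from h import *
np.set_printoptions(precision=4,suppress=True)
for n in('top','side'):
    p=ctrl.grab_frame(n); save(p,n+'0'); np.save(n+'0.npy',cloud(p))
    print(n,p['origin'])
    for t in('stage','slot_start','slot_corner','slot_end','knob_mid','crucible','jar','tray','wrench'):
        print(t,[(np.round(r['point'],4),round(r['conf'],2)) for r in ctrl.search_frame(t,p)[:2]])
print(ctrl.read_state())
E
```

```text
top [0.4953 0.0485 1.0402]
stage [(array([0.5984, 0.1215, 0.0883]), 0.93)]
slot_start [(array([0.5967, 0.1223, 0.0904]), 0.59)]
slot_corner [(array([0.5995, 0.1233, 0.0855]), 0.79)]
slot_end [(array([0.5911, 0.128 , 0.0852]), 0.57)]
knob_mid [(array([0.5597, 0.0808, 0.1338]), 0.74)]
crucible [(array([0.5263, 0.1719, 0.1242]), 0.5)]
jar [(array([ 0.5986, -0.0474,  0.0552]), 0.94), (array([0.5935, 0.1204, 0.0905]), 0.52)]
tray [(array([ 0.7112, -0.0304,  0.0044]), 0.74)]
wrench [(array([0.5631, 0.3084, 0.0088]), 0.72), (array([ 0.7121, -0.0278,  0.0045]), 0.43)]
side [0.3846 0.7548 0.6949]
stage [(array([0.5917, 0.1756, 0.0946]), 0.6)]
slot_start [(array([0.5901, 0.1764, 0.0924]), 0.57)]
slot_corner [(array([0.5873, 0.1788, 0.0887]), 0.75)]
slot_end [(array([0.5871, 0.1777, 0.0918]), 0.74)]
knob_mid [(array([0.562 , 0.0874, 0.1191]), 0.79)]
crucible [(array([0.5188, 0.1846, 0.1244]), 0.85), (array([ 0.602 , -0.0459,  0.0614]), 0.33)]
jar [(array([ 0.6006, -0.0472,  0.0622]), 0.6)]
tray [(array([ 0.7239, -0.0515,  0.0208]), 0.93), (array([ 0.5997, -0.0457,  0.0601]), 0.28)]
wrench [(array([0.5586, 0.3157, 0.0072]), 0.82)]
{'clock': 1.05, 'joints': array([ 0.9907,  0.1808,  1.607 ,  0.    ,  1.3538, -0.2063]), 'qd': array([-0.0016, -0.0002,  0.0004,  0.0012, -0.0003, -0.0007]), 'joint_torque': array([ -0.002 , -43.386 , -34.2168,   0.0699,   0.031 ,  -0.    ]), 'tool_pos': array([0.21  , 0.5353, 0.2387]), 'ee_rot': array([0.    , 0.1858, 0.9826, 0.    ]), 'ft_force': array([ 0.2821, -0.3345, -0.6793]), 'ft_torque': array([ 0.0345, -0.023 ,  0.038 ]), 'finger_force': 0.0, 'finger_gap': 0.08799367853782158}
```

View pics/top0.png

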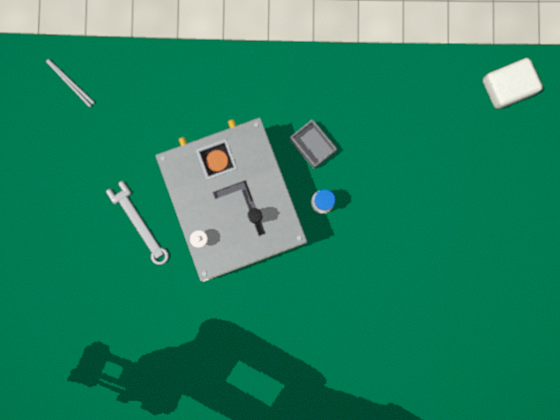

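View pics/side0.png

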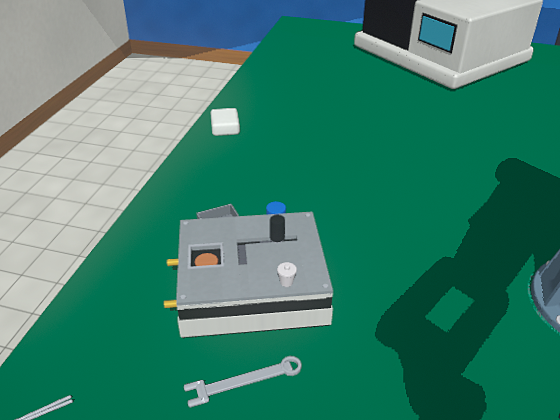

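The top view shows the knob at (255,215). The slot runs from (262,234) to the corner at (243,186), then to the end at (215,194), and the crucible is at (198,238). Next I'll fit the cover.

```bash
cat > fit.py <<'E'
from h import *
np.set_printoptions(precision=4,suppress=True)
P=np.load('top0.npy'); p=P.reshape(-1,3)
m=(abs(p[:,2]-.09)<.006)&(abs(p[:,0]-.6)<.25)&(abs(p[:,1]-.12)<.25)
q=p[m]; print(m.sum(),np.median(q[:,2]))
r=cv2.minAreaRect((q[:,:2]*1000).astype(np.float32)); print(r)
b=cv2.boxPoints(r)/1000; print(b)
lo=[]
for i in range(4):
    e=b[(i+1)%4]-b[i]; lo.append((np.linalg.norm(e),np.degrees(np.arctan2(e[1],e[0]))))
print(lo)
for n,x,y in(('knob',255,215),('start',262,234),('corner',243,186),('end',215,194),('cruc',198,238)):print(n,P[y,x])
for n in('top0','side0'):
    s=np.load(n+'.npy').reshape(-1,3); k=s[(s[:,2]>.1)&(s[:,2]<.15)&(abs(s[:,0]-.56)<.04)&(abs(s[:,1]-.083)<.035)]
    t=k[k[:,2]>np.nanmax(k[:,2])-.008]
    print(n,len(k),k.min(0),k.max(0),t.mean(0),cv2.minEnclosingCircle((t[:,:2]*1000).astype(np.float32)))
E
python3 fit.py
```

```text
13040 0.08924370700617051
((597.4774169921875, 122.85301208496094), (240.27499389648438, 199.8961639404297), 21.365385055541992)
[[ 0.4492  0.1722]
 [ 0.522  -0.014 ]
 [ 0.7458  0.0735]
 [ 0.6729  0.2597]]
[(np.float32(0.1998962), np.float32(-68.6346)), (np.float32(0.24027497), np.float32(21.365385)), (np.float32(0.19989619), np.float32(111.365395)), (np.float32(0.24027497), np.float32(-158.63461))]
knob [0.5638 0.0763 0.1341]
start [0.5338 0.0648 0.0753]
corner [0.6203 0.1008 0.0807]
end [0.6045 0.1507 0.0841]
cruc [0.5234 0.1735 0.1246]
top0 188 [0.5513 0.066  0.1003] [0.5761 0.0902 0.1376] [0.5638 0.0778 0.1338] ((563.89697265625, 77.82482147216797), 12.81090259552002)
side0 355 [0.5508 0.0652 0.1002] [0.5768 0.0927 0.1368] [0.5634 0.08   0.1334] ((563.448974609375, 78.24415588378906), 13.572185516357422)
```

```bash
python3 -m inch '[-46,-33,0,0,0,-6,-92,-66,0,0,0,-12,-138,-99,0,0,0,-18,-184,-132,0,0,0,-24,-230,-165,0,0,0,-30,-276,-198,0,0,0,-36,-322,-231,0,0,0,-42.8,-370,-263,0,0,0,-42.8]' -1
cat > st.py <<'E'
from h import *
np.set_printoptions(precision=1,suppress=True)
s=ctrl.read_state(); R=Rotation.from_quat(s['ee_rot'],scalar_first=True).as_matrix()
a=np.radians(21.37); S=np.array([[np.cos(a),-np.sin(a),0],[np.sin(a),np.cos(a),0],[0,0,1]])
print('t',s['clock'],'stage mm',S.T@(s['tool_pos']-[.5975,.1229,0])*1000,'F',S.T@s['ft_force'],'gap',s['finger_gap']); print('tool axes in stage',S.T@R)
E
python3 st.py
```

```text
clock: 2.05
tool_pos: [0.4592, 0.1537, 0.2391]
ee_rot: [0.001, -0.186, 0.983, 0.0]
ft_force: [0.2, 2.1, -0.1]
finger_gap: 0.0101
finger_force: 0.0
t 2.05 stage mm [-117.5   79.1  239.1] F [ 1.   1.9 -0.1] gap 0.01013996501176489
tool axes in stage [[-1. -0.  0.]
 [-0.  1. -0.]
 [-0. -0. -1.]]
```

```bash
python3 -m inch '[-9,-55,0,0,0,0,-18,-111,0,0,0,0,-18,-111,40,0,0,0,-18,-111,85,0,0,0,-18,-111,120,0,0,0,-18,-111,133,0,0,0,-18,-111,133,0,0,0]'; python3 st.py
python3 -c "
from h import *
p=ctrl.grab_frame('side'); save(p,'side1')"
```

```text
clock: 2.92
tool_pos: [0.5154, 0.0586, 0.1056]
ee_rot: [-0.001, -0.186, 0.983, 0.0]
ft_force: [-1.2, 0.7, 0.1]
finger_gap: 0.0007
finger_force: 0.0
t 2.925 stage mm [-99.9 -30.  105.6] F [-0.9  1.1  0.1] gap 0.0006959091876134298
tool axes in stage [[-1. -0. -0.]
 [-0.  1.  0.]
 [ 0.  0. -1.]]
```

View pics/side1.png

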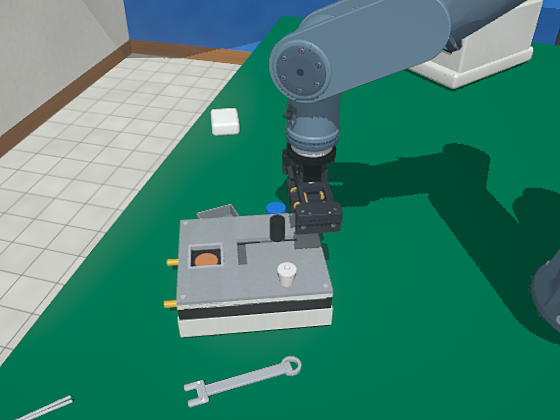

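Fingers at (310,235) are behind the knob at (277,228). Now I push along +x.

```bash
python3 -m inch '[-11,0,0,0,0,0,-22,0,0,0,0,0,-33,0,0,0,0,0,-43,0,0,0,0,0,-53,0,0,0,0,0,-63,0,0,0,0,0,-73,0,0,0,0,0,-80,0,0,0,0,0]'; python3 st.py
python3 -m inch '[-3,0,0,0,0,0,-6,0,0,0,0,0,-9,0,0,0,0,0]';python3 st.py
cat > knob.py <<'E'
import sys
from h import *
np.set_printoptions(precision=1,suppress=True)
a=np.radians(21.37); S=np.array([[np.cos(a),-np.sin(a)],[np.sin(a),np.cos(a)]])
for n in('top','side'):
    p=ctrl.grab_frame(n); save(p,n+sys.argv[1]); q=cloud(p).reshape(-1,3)
    c=p['frame'].reshape(-1,3).max(1); st=(q[:,:2]-[.5975,.1229])@S*1000
    k=(c<60)&(q[:,2]>.105)&(q[:,2]<.138)&(abs(st[:,0])<60)&(abs(st[:,1]+10)<60)
    print(n,k.sum(),st[k].min(0) if k.any() else'',st[k].max(0) if k.any() else'',[((np.array(r['point'][:2])-[.5975,.1229])@S*1000,r['conf']) for r in ctrl.search_frame('knob_mid',p)[:2]])
E
python3 knob.py 2
```

```text
clock: 3.98
tool_pos: [0.5906, 0.088, 0.1056]
ee_rot: [-0.0, -0.186, 0.983, 0.0]
ft_force: [-0.9, -2.1, 1.2]
finger_gap: 0.0006
finger_force: 1.0
t 3.975 stage mm [-19.1 -30.  105.6] F [-1.6 -1.6  1.2] gap 0.000568653744592369
tool axes in stage [[-1. -0. -0.]
 [-0.  1.  0.]
 [ 0.  0. -1.]]
clock: 4.35
tool_pos: [0.5985, 0.091, 0.1057]
ee_rot: [-0.0, -0.185, 0.983, -0.0]
ft_force: [-1.0, -1.5, -0.1]
finger_gap: 0.0004
finger_force: 0.8
t 4.35 stage mm [-10.7 -30.1 105.7] F [-1.4 -1.  -0.1] gap 0.000387106066538616
tool axes in stage [[-1. -0. -0.]
 [-0.  1.  0.]
 [ 0.  0. -1.]]
top 0   []
side 4 [  6.9 -18. ] [ 13.7 -16.5] [(array([ 15.8, -17.8]), 0.58)]
```

View pics/side2.png

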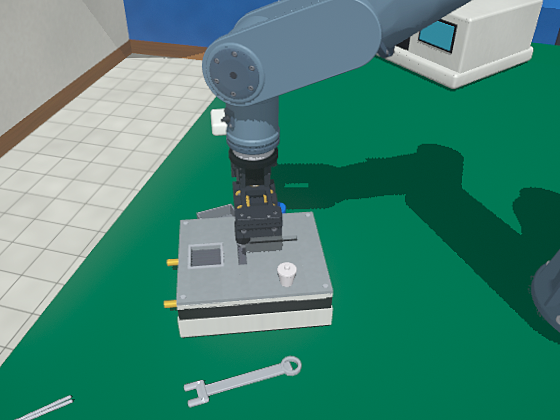

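The shutter now covers the mouth at (206,257), and the knob at (243,243) is at the corner or close to it. I'll creep forward until it hits the stop.

```bash
for i in 1 2 3 4; do :; done; python3 -m inch '[-1,0,0,0,0,0,-2,0,0,0,0,0,-2,0,0,0,0,0]'|grep -v rot;python3 st.py|head -1; python3 -m inch '[-1,0,0,0,0,0,-2,0,0,0,0,0,-2,0,0,0,0,0]'|grep force;python3 st.py|head -1
```

```text
clock: 4.92
tool_pos: [0.6003, 0.0918, 0.1057]
ft_force: [-1.4, -0.4, -0.7]
finger_gap: 0.0006
finger_force: 0.6
t 4.925 stage mm [ -8.7 -30.  105.7] F [-1.5  0.1 -0.7] gap 0.000631181792201288
ft_force: [-1.2, -0.5, -0.5]
finger_force: 0.6
t 5.3 stage mm [ -6.6 -30.  105.7] F [-1.3 -0.  -0.5] gap 0.00011054130289868576
```

```bash
python3 -m inch '[-1,0,0,0,0,0,-1.5,0,0,0,0,0,-1.5,0,0,0,0,0]'|grep force;python3 st.py|head -1; python3 -m inch '[-1,0,0,0,0,0,-1.5,0,0,0,0,0,-1.5,0,0,0,0,0]'|grep force;python3 st.py|head -1
```

```text
ft_force: [-2.4, -1.2, -0.4]
finger_force: 1.0
t 5.675 stage mm [ -5.3 -30.  105.7] F [-2.7 -0.2 -0.4] gap 0.00043998460804717466
ft_force: [-6.1, -2.9, 3.6]
finger_force: 3.5
t 6.05 stage mm [ -4.8 -30.  105.6] F [-6.8 -0.5  3.6] gap 0.00038393821024781336
```

```bash
python3 -m inch '[15,0,0,0,0,0,30,0,0,0,0,0,30,-25,0,0,0,0,30,-50,0,0,0,0,5,-50,0,0,0,0,-19,-50,0,0,0,0,-19,-50,0,0,0,0]'|grep force;python3 st.py; python3 knob.py 3
```

```text
ft_force: [0.0, 0.3, -0.3]
finger_force: 0.0
t 6.925 stage mm [ 16.8 -80.3 106. ] F [ 0.1  0.3 -0.3] gap 0.0006142460740535427
tool axes in stage [[-1. -0.  0.]
 [-0.  1. -0.]
 [-0. -0. -1.]]
top 90 [ 12. -42.] [ 27.1 -19.7] [(array([ 17.5, -26.8]), 0.43)]
side 269 [  4.  -40.4] [ 27.9 -15. ] [(array([ 19.6, -16.9]), 0.6)]
```

View pics/side3.png

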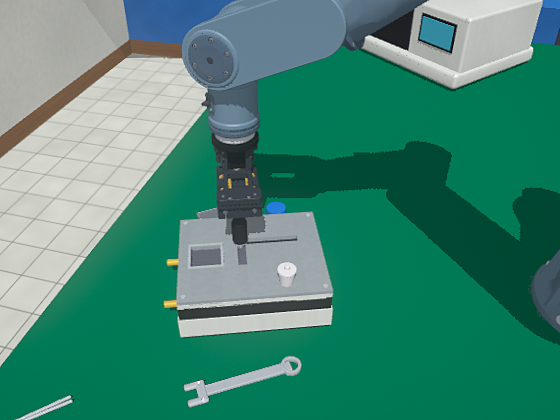

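The knob at (240,232) is at the corner (x≈16) and the fingers are behind it on the −y side. Now I push +y.

```bash
python3 -m inch '[0,8,0,0,0,0,0,16,0,0,0,0,0,24,0,0,0,0,0,30,0,0,0,0,0,36,0,0,0,0,0,40,0,0,0,0,0,40,0,0,0,0]'|grep force;python3 st.py|head -1; python3 knob.py 4
```

```text
ft_force: [0.4, -1.5, -0.8]
finger_force: 0.1
t 8.0 stage mm [ 15.3 -39.6 105.7] F [-0.2 -1.5 -0.8] gap 0.00013923239084859805
top 6 [11.2 -3.9] [16.1 -0.6] []
side 169 [ 3.9 -9.1] [27.6  3.6] [(array([19.8, -0.2]), 0.63), (array([ 9.3, 55.6]), 0.56)]
```

```bash
python3 -m inch '[0,6,0,0,0,0,0,12,0,0,0,0,0,18,0,0,0,0,0,22,0,0,0,0,0,25,0,0,0,0,0,26,0,0,0,0,0,26,0,0,0,0]'|grep force;python3 st.py|head -1; for i in 1; do python3 -m inch '[0,1,0,0,0,0,0,2,0,0,0,0,0,2,0,0,0,0]'|grep force;python3 st.py|head -1;done;  python3 -m inch '[0,1,0,0,0,0,0,2,0,0,0,0,0,2,0,0,0,0]'|grep force;python3 st.py|head -1; python3 knob.py 5
```

```text
ft_force: [0.4, 0.0, 0.1]
finger_force: 0.3
t 9.075 stage mm [ 15.3 -13.9 105.7] F [ 0.4 -0.1  0.1] gap 0.00022612514192923497
ft_force: [-0.1, -1.2, -0.6]
finger_force: 0.6
t 9.45 stage mm [ 15.3 -12.  105.7] F [-0.5 -1.1 -0.6] gap 0.0006161718260333587
ft_force: [1.3, -0.5, -1.0]
finger_force: 0.6
t 9.825 stage mm [ 15.3  -9.9 105.7] F [ 1.  -0.9 -1. ] gap 0.000529871819351735
top 0   []
side 153 [ 4.1 20.3] [27.3 32.8] [(array([19.1, 31.5]), 0.78), (array([ 33.5, 194.7]), 0.38)]
```

```bash
python3 -m inch '[0,1,0,0,0,0,0,1.5,0,0,0,0,0,1.5,0,0,0,0]'|grep force;python3 st.py|head -1; python3 -m inch '[0,1,0,0,0,0,0,1.5,0,0,0,0,0,1.5,0,0,0,0]'|grep force;python3 st.py|head -1
```

```text
ft_force: [1.3, -1.6, -0.1]
finger_force: 0.6
t 10.4 stage mm [ 15.3  -8.5 105.7] F [ 0.7 -1.9 -0.1] gap 0.0005119151477701409
ft_force: [0.6, -1.0, 0.4]
finger_force: 0.6
t 10.775 stage mm [ 15.3  -7.  105.7] F [ 0.2 -1.2  0.4] gap 0.0006725185925494539
```

```bash
python3 -m inch '[0,1,0,0,0,0,0,1.5,0,0,0,0,0,1.5,0,0,0,0]'|grep force;python3 st.py|head -1; python3 -m inch '[0,1,0,0,0,0,0,1.5,0,0,0,0,0,1.5,0,0,0,0]'|grep force;python3 st.py|head -1
```

```text
ft_force: [2.1, -4.7, -0.9]
finger_force: 2.3
t 11.15 stage mm [ 15.3  -6.  105.7] F [ 0.2 -5.1 -0.9] gap 0.00046339237719361914
ft_force: [3.1, -6.9, -1.5]
finger_force: 4.2
t 11.525 stage mm [ 15.3  -5.6 105.9] F [ 0.4 -7.5 -1.5] gap 0.00032648172982361224
```

Firm stop. Back off along −y, rise, and check.

```bash
python3 -m inch '[0,-10,0,0,0,0,0,-35,0,0,0,0,0,-60,0,0,0,0,0,-60,-50,0,0,0,0,-60,-100,0,0,0,0,-90,-120,0,0,0,0,-130,-120,0,0,0,0,-130,-120,0,0,0]'|grep force;python3 st.py|head -1
python3 knob.py 6; python3 - <<'E'
from h import *
for n in('top','side'):
    p=ctrl.grab_frame(n)
    for t in('crucible','jar','tray','wrench'): print(n,t,[np.round(r['point'],4) for r in ctrl.search_frame(t,p)[:1]])
E
```

```text
ft_force: [0.4, 0.4, -1.3]
finger_force: 0.0
t 12.525 stage mm [  14.8 -138.2  226. ] F [ 0.5  0.2 -1.3] gap 0.0001625262844654363
top 127 [3.7 8.8] [26.9 29.3] [(array([12.3, 21.9]), 0.64)]
side 65 [ 4. 12.] [27.5 33.8] [(array([-47.3,  85.6]), 0.71), (array([17.6, 34.9]), 0.59)]
top crucible [array([0.523 , 0.1731, 0.1242])]
top jar [array([ 0.598 , -0.0459,  0.056 ])]
top tray [array([ 0.6792, -0.0335,  0.0149])]
top wrench [array([0.5612, 0.307 , 0.0094])]
side crucible [array([0.5215, 0.1846, 0.1223])]
side jar [array([ 0.6009, -0.0454,  0.0598])]
side tray [array([ 0.7214, -0.0566,  0.0176])]
side wrench [array([0.5584, 0.3131, 0.0072])]
```

View pics/side6.png

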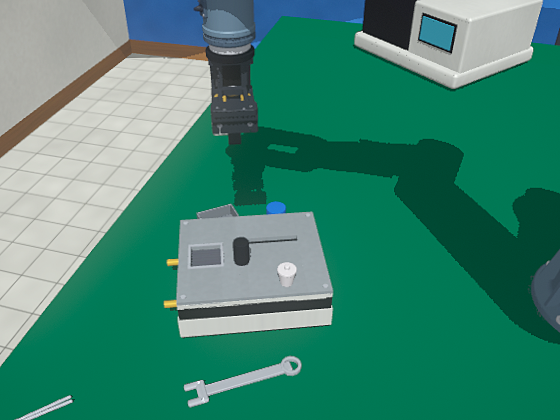

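The knob at (241,251) is at the end of the short leg (stage ≈ (15.5, 21)), the mouth is covered, the bystanders haven't moved, and the hand is clear.

```bash
python3 -c "
from workcell import ctrl
print(ctrl.job_done())"
```

```text
the job is handed in; nothing more can be done
None
```

The shutter is closed: the knob was pushed to its stop at the corner, then to its stop at the end of the short leg, the hand is clear, the crucible, jar, tray and wrench look undisturbed in the final images, and the job was handed in at about 13 s of the 45 s allowed.

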